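# Serve a carton through the gap in the counter rail

## Robot

A 7-joint arm with a two-finger parallel gripper is mounted at the origin on the work surface. World frame = base frame: x ahead of the robot, y to its left, z up, the work surface at z = 0. Lengths are in m, angles in rad, forces in N, time in s.
With the tool pointing down it reaches from about 0.4 to 0.85 m from the base axis. Payload 10.4 kg.
Tool frame: the origin (TCP) lies on the centre line of the jaws, within the pads' length; the fingertips stand r.tip_extent ahead of it and the grasp point (between the pads) lies 8 mm behind it (r.tip_extent is the distance from the TCP to the fingertips, in m); z points along the fingers, y is the direction in which the jaws open and shut (so a half turn about z gives the same grasp; the last joint's range is limited). The gripper opens to 87 mm and grips with 3 to 60 N. Pads are 19 mm wide; open, the fingers measure 117 mm over their backs; the gripper's body (75 mm by 190 mm) begins 51 mm behind the grasp point.
Start: joints at [1.103, 0.332, -0.065, 1.46, 0.022, 1.35, -0.088], TCP at [0.269, -0.564, 0.234] pointing down, gripper open.
Joint ranges: [-2.6, 2.6], [-0.5, 2.12], [-1.47, 1.34], [0.16, 2.42], [-1.27, 4.41], [0.06, 2.06], [-2.6, 2.6]. Speed limits (rad/s): [2.22, 2.22, 2.79, 2.79, 3.14, 3.14, 3.14].

## Interface

Orientations are given as a unit quaternion [x, y, z, w].
In Python, from bench import r gives the robot as it stands.
- The arm moves only by the shell command python3 -m jog 'ROWS' [FORCE]. ROWS is JSON, a list of rows, each a list of 7 numbers: the shift along the tool's x, y, z in cm, then the turn, a rotation vector about the tool's x, y, z in rad, then the opening, from -1 (shut) to 1 (fully open). In form: [[tx, ty, tz, wx, wy, wz, jaw], ...]. A call has 1 to 20 rows; each row shifts and turns the commanded pose from where the row before left it, along the tool's axes as they then stand; what a row does not reach is not made up. A row lasts 1/8 s, in which the tool goes at most 62.5 mm and 10.7 degrees, less where a joint would pass 70% of its speed; a pose out of reach is approached as far as the arm can. A call with a gripper value outside its range is refused whole. The fingers move at their own pace and stop on an object; FORCE is the grip in N (left out, the last holds). Time passes only in rows, so rows that do not move let the fingers close. It gives the time, the measured TCP pose, the force and the opening at its end, in the units of the state.
- r.read_state(): the state, without advancing time (a new reading comes with each control period).
- r.camera(name): name is "scene" or "top" or "wrist"; returns a dict with "frame" (480x640x3 uint8, red, green, blue), "fx", "fy", "cx", "cy" (pixels), "camera_from_world" (4x4, takes a point from world to camera coordinates). Camera axes: x right, y down, z forward; pixel columns grow to the right and rows downward; lengths in m; the calibration is good to about 2 mm. A picture is of the moment at which its call begins. There is no depth.
- r.close_job(): hands the job in, once; it reports no verdict.
Trained networks look in a picture, given as the dict that the camera call returned (one of the last four; its "shot" number tells which), for a name from the list of things; names that differ only in an ending like _2 or _b are one class to them, and where a whole thing is asked for, a point or a joint stands for the part that bears it (a point fixed in the world has none). Each returns a list of dicts, best first, with "score" (0 to 1); they miss things now and then, are a little off and sometimes report something else, mostly with a low value. They report only what shows in the picture. A call takes as long as a camera call. They do not tell look-alikes from the thing itself.
- r.search_frame(picture, thing): "rect" ([left, top, right, bottom] in pixels, round what is visible of it).
The state is a dict: "time": time; "joint_positions": joint angles; "joint_vel": joint speeds; "joint_torque": joint torques, N m; "ee_pos": TCP position; "eef_rot": TCP orientation; "ft_force": force on the tool from outside, world axes, zero at the start; "torque": the same for the moment, N m; "width": finger opening in m.
Only numpy, scipy, OpenCV 4.12 (cv2) and the standard library are available. Lean on these libraries where they do the work, as an engineer would, in place of code of your own. Each camera call takes 0.05 s, during which the arm holds its last target.

## Task

Serve the waiting customer: slide the brown carton of screws across the bolt-shop counter, through the narrow gap between the two yellow guard posts of the stop rail, and leave it lying flat and square on the black rubber mat beyond, wholly on the mat. Only push it with the fingers, never lift it, and ease it between the posts so that it is not crushed against them or the rail. Leave the blue mug, the standing bolt and the thread gauge where they are.

Things in the scene. Friction and masses are not known exactly. Their poses are not given: they have to be found in the camera images.
- carton: Loose closed cardboard carton, 94 (its x) x 110 (its y) x 42 mm high, 0.4 to 0.9 kg, too large to pinch. Origin: centre of its underside, z up. Starts flat on the robot's side of the rail, its +x face turned to the rail but up to 15 degrees askew, up to 60 mm to one side of the gap. Slides with dry friction (a few N) and stops when the push stops.
- rail: Fixed stop rail. Origin: on the counter, in the middle of the gap; x points through the gap to the customer's side, y along the rail, z up. Two yellow round posts, 22 mm thick, 36 mm high, at y = +-69.5 mm leave a gap of 117 mm. From each a steel angle runs on to 420 mm from the middle: upright leg 30 mm high, 4 mm thick at x = 0; flat foot 3 mm thick, x = 2 to 28 mm.
- mat (a point): Centre of the black rubber mat, let in flush with the counter (no step), 83 mm beyond the middle of the gap along the rail's x; the mat measures 130 mm along the rail's x and 160 mm along its y. Axes as the rail's.
- mug: Blue mug, 80 mm across, 90 mm high, handle at its +y; loose, on the robot's side of the rail beside the work, about 250 mm along the rail from the gap, on one side or the other. Origin: centre of its underside. Must stay put.
- gauge: Thread gauge: dark steel bar 38 x 150 (its y) x 12 mm with five upright threaded studs to 52 mm height; loose, on the robot's side, about 250 mm along the rail on the other side from the mug. Origin: centre of its underside. Must stay put.
- bolt: Large steel hexagon bolt standing on its head, head 41 mm across and 15 mm high, shank 24 mm thick, 90 mm high in all; loose, beyond the rail to the left (+y) of the mat, 165 to 200 mm from the mat's centre line. Origin: centre of its underside. Must stay put.
Things that resemble listed ones, but are neither listed nor needed, are in the scene too. Several things have the shape of the carton; the one meant has the colours described above.

How it is judged:
On the way:
1. the carton passes flat between the two posts: its centre within 30 mm of the middle of the gap along the rail's x and within 12 mm across (x of carton in the frame of rail between -0.03 and 0.03 m and y of carton in the frame of rail between -0.012 and 0.012 m and height (world z) of carton below 0.008 m), for 0.05 s.
At the end, for the whole second after the job is handed in: The carton lies flat and at rest on the mat, its centre within 20 mm of the mat's centre along the rail's x and 27 mm across, square to the rail within 10 degrees; mug, gauge and bolt stand within 15 mm of where they began (x of carton in the frame of mat between -0.02 and 0.02 m and y of carton in the frame of mat between -0.027 and 0.027 m and angle between the x axis of carton and the x axis of rail, either way round below 0.17 rad and angle between carton's own z axis and vertical below 0.05 rad and height (world z) of carton below 0.005 m and linear speed of carton below 0.01 m/s and distance of each of mug, gauge, bolt from where it was at the start of the episode below 0.015 m and angle between each of mug, bolt's own z axis and vertical below 0.1 rad); the robot touches nothing.
It fails at once if the carton is lifted (10 mm) or tipped (height (world z) of carton above 0.01 m or angle between carton's own z axis and vertical above 0.15 rad).
It fails at once if the carton is crushed against the posts or rail (over 30 N) (contact force between carton and rail above 30 N).
It fails at once if the mug, gauge or bolt is pushed more than 15 mm (distance of any of mug, gauge, bolt from where it was at the start of the episode above 0.015 m).
It also fails if it takes over 70 s, if anything falls off the work surface, if the arm or the gripper's body presses on something with over 40 N, if the wrist force passes 120 N, or if a joint passes its speed limit or range.

## Working session

There is one attempt and no reset: what is moved stays moved. The work goes in short steps, Python scripts to look and compute and a shell command to move; the robot and the scene stay as the last step left them, time stands still between calls to the robot, and variables do not carry over. Pictures are saved under pics/ and viewed, and the job is handed in when it is done.

```bash
mkdir -p pics; ls
python3 - <<'E'
from bench import r
import cv2,json
print(r.read_state(), r.tip_extent)
for n in ("scene","top"):
    p=r.camera(n); cv2.imwrite(f"pics/{n}0.png",p["frame"][:,:,::-1])
    print(n,p["fx"],p["cx"],p["cy"],p["camera_from_world"])
    for t in ("carton","rail","mug","gauge","bolt"):
        print(t,r.search_frame(p,t))
E
```

```text
pics
{'time': 0.0, 'joint_positions': array([ 1.10340438,  0.33287601, -0.06469033,  1.46094397,  0.0215784 ,
        1.34988954, -0.08850927]), 'joint_vel': array([ 0.00190829,  0.00059721, -0.00108319, -0.0005309 , -0.00227044,
       -0.0011221 , -0.00179101]), 'joint_torque': array([-1.07524265e-03, -6.23260546e+01,  2.35865236e-02, -3.89897346e+01,
       -6.15540706e-02,  3.97439883e-02,  1.24447115e-04]), 'ee_pos': array([ 0.26875581, -0.56385435,  0.23275005]), 'eef_rot': array([ 9.75371763e-01,  2.20566133e-01, -1.80119507e-04, -6.88034673e-04]), 'ft_force': array([-0.0933452 ,  0.32952772, -0.2393262 ]), 'torque': array([0.01930017, 0.04064905, 0.01049149]), 'width': 0.08684416049628753} 0.011
scene 572.7135059709252 316.2370242251158 238.07076152533926 [[-2.39859311e-01  9.70807559e-01 -4.41730928e-04  9.30184022e-02]
 [ 7.46767433e-01  1.84214499e-01 -6.39064487e-01 -3.47812630e-01]
 [-6.20327262e-01 -1.53615438e-01 -7.69153031e-01  1.39261754e+00]
 [ 0.00000000e+00  0.00000000e+00  0.00000000e+00  1.00000000e+00]]
carton [{'rect': [261.0, 224.1, 337.1, 289.2], 'score': 0
[... 340 characters left out ...]
ore': 0.87}]
bolt [{'rect': [388.1, 340.2, 417.7, 387.1], 'score': 0.64}]
top 560.0100352183382 318.6384456448935 240.36571120839827 [[-0.00257928 -0.9999416  -0.0104953   0.02961354]
 [-0.99824552  0.00319547 -0.05912424  0.49203001]
 [ 0.05915432  0.01032438 -0.99819546  1.16474065]
 [ 0.          0.          0.          1.        ]]
carton [{'rect': [300.8, 194.5, 364.7, 250.9], 'score': 0.65}, {'rect': [432.1, 293.1, 503.3, 362.5], 'score': 0.6}, {'rect': [347.7, 273.4, 402.5, 333.0], 'score': 0.59}]
rail []
mug [{'rect': [161.6, 204.2, 214.8, 248.7], 'score': 0.6}, {'rect': [119.6, 114.2, 517.9, 195.4], 'score': 0.32}]
gauge []
bolt [{'rect': [215.2, 125.5, 239.5, 149.2], 'score': 0.7}]
```

View pics/scene0.png

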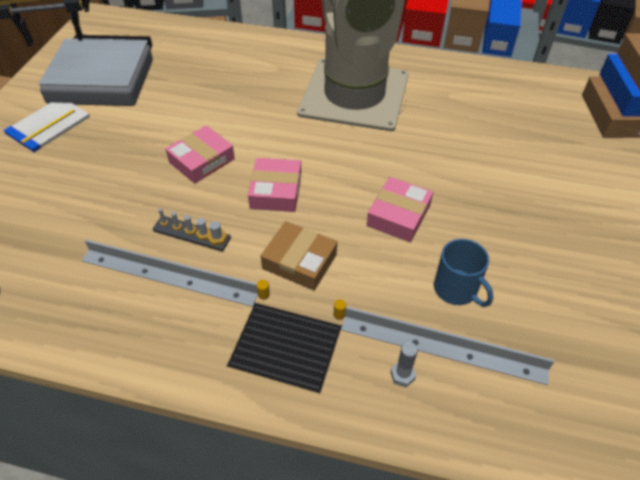

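View pics/top0.png

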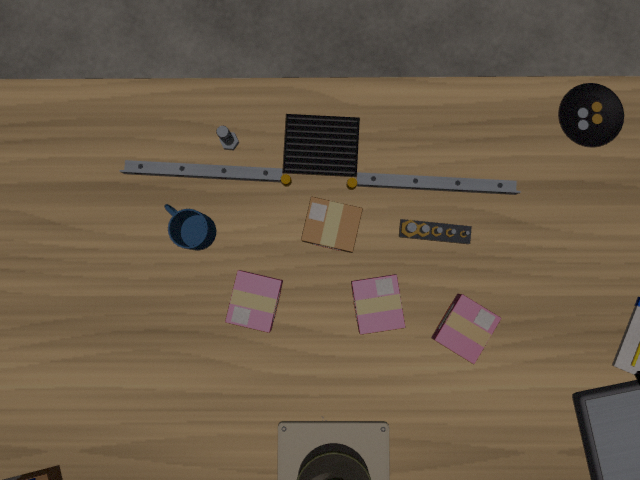

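```bash
cat > h.py <<'E'
import numpy as np, cv2
from bench import r
def ray(p,u,v,z):
    T=np.array(p["camera_from_world"]);R=T[:3,:3];t=T[:3,3]
    c=-R.T@t; d=R.T@np.array([(u-p["cx"])/p["fx"],(v-p["cy"])/p["fy"],1])
    return c+d*(z-c[2])/d[2]
def proj(p,X):
    T=np.array(p["camera_from_world"]);q=T[:3,:3]@np.array(X)+T[:3,3]
    return np.array([p["fx"]*q[0]/q[2]+p["cx"],p["fy"]*q[1]/q[2]+p["cy"]])
def crop(p,x0,y0,w,h,s,name):
    f=p["frame"][y0:y0+h,x0:x0+w,::-1]
    cv2.imwrite(name,cv2.resize(f,None,fx=s,fy=s,interpolation=cv2.INTER_CUBIC))
E
python3 - <<'E'
from h import *
p=r.camera("top"); np.save("top0.npy",p,allow_pickle=True)
crop(p,260,100,130,160,3.75,"pics/topc.png")
hsv=cv2.cvtColor(p["frame"],cv2.COLOR_RGB2HSV)
m=cv2.inRange(hsv,(15,180,100),(30,255,255)); m[:, :270]=0;m[:,370:]=0;m[195:]=0
n,l,s,c=cv2.connectedComponentsWithStats(m)
print(s,c)
m=cv2.inRange(hsv,(0,0,0),(180,255,70)); m[:100]=0;m[190:]=0;m[:,:275]=0;m[:,370:]=0
m=cv2.morphologyEx(m,cv2.MORPH_CLOSE,np.ones((5,5)))
n,l,s,c=cv2.connectedComponentsWithStats(m);k=1+np.argmax(s[1:,4])
rc=cv2.minAreaRect(np.argwhere(l==k)[:,::-1].astype(np.float32));print(rc,ray(p,*rc[0],0))
E
```

```text
[[     0      0    640    480 307064]
 [   281    174      9     10     68]
 [   347    178     10      9     68]] [[319.50043313 239.52624209]
 [285.23529412 178.5       ]
 [351.80882353 182.        ]]
((320.6104736328125, 144.90054321289062), (74.47586059570312, 59.65427780151367), 3.012787342071533) [0.69897551 0.02356407 0.        ]
```

View pics/topc.png

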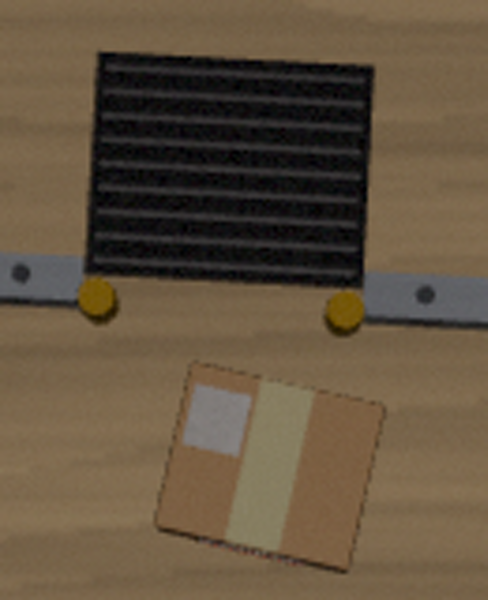

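```bash
cat >> h.py <<'E'
def frames():
    p=np.load("top0.npy",allow_pickle=True).item()
    L=ray(p,285.24,178.5,.034)[:2];R=ray(p,351.81,182.0,.034)[:2]
    o=(L+R)/2; y=(L-R)/np.linalg.norm(L-R); x=np.array([y[1],-y[0]])
    return o,x,y,L,R
def carton(p,cs):  # top-face pixel corners: far-left, far-right, near-right, near-left
    q=np.array([ray(p,*c,.042)[:2] for c in cs]); o,x,y,L,R=frames()
    c=q.mean(0); yy=(q[0]-q[1]+q[3]-q[2])/2; xx=(q[0]-q[3]+q[1]-q[2])/2
    print("sizes x,y",np.linalg.norm(xx),np.linalg.norm(yy))
    v=np.array([yy[1],-yy[0]])/np.linalg.norm(yy)+xx/np.linalg.norm(xx)
    a=np.arctan2(v[1],v[0]); ar=np.arctan2(x[1],x[0])
    print("carton world",c,"ang",a,"in rail",(c-o)@x,(c-o)@y,"rel deg",np.degrees(a-ar))
    return c,a
E
python3 - <<'E'
from h import *
p=np.load("top0.npy",allow_pickle=True).item()
o,x,y,L,R=frames();print("rail",o,np.degrees(np.arctan2(x[1],x[0])),np.linalg.norm(L-R),"mat",o+.083*x)
cs=[(260+(a+.5)/3.75-.5,100+(b+.5)/3.75-.5) for a,b in [(190,361),(385,405),(349,573),(156,528)]]
c,a=carton(p,cs)
s=r.camera("scene")
ca,sa=np.cos(a),np.sin(a)
for h in(.042,):
  P=np.array([proj(s,[c[0]+ca*i*.047-sa*j*.055,c[1]+sa*i*.047+ca*j*.055,h]) for i,j in[(1,1),(1,-1),(-1,-1),(-1,1)]])
  im=s["frame"][:,:,::-1].copy();cv2.polylines(im,[np.int32(P*16)],True,(0,255,0),1,shift=4)
for q in(L,R):
  u=proj(s,[*q,.036]);cv2.circle(im,(int(u[0]),int(u[1])),2,(0,0,255))
s["frame"]=im[:,:,::-1];crop(s,220,190,160,120,4,"pics/sc1.png")
E
```

```text
rail [0.61652862 0.02796123] -3.282280612876942 0.13900732357504636 mat [0.69939247 0.02320904]
sizes x,y 0.09433831060380322 0.10934817059240955
carton world [0.52410169 0.00108417] ang -0.2194940477421635 in rail -0.090736462884713 -0.03212489525153744 rel deg -9.293801950992021
```

View pics/sc1.png

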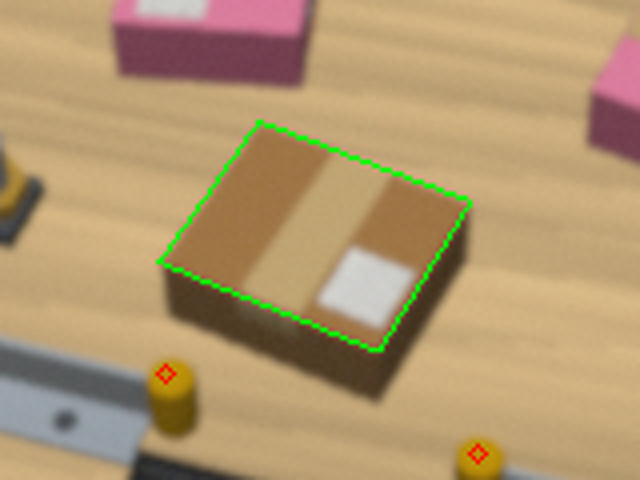

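```bash
cat >> h.py <<'E'
from scipy.spatial.transform import Rotation as Ro
def plan(rx,ry,z,yawrel):
    """target TCP in rail frame (m), height, tool-x yaw relative to rail x (deg)"""
    o,x,y,L,R=frames(); s=r.read_state(); M=Ro.from_quat(s["eef_rot"]).as_matrix()
    ar=np.arctan2(x[1],x[0]); e=s["ee_pos"]; 
    t=np.array([*(o+rx*x+ry*y),z])
    a=ar+np.radians(yawrel)
    D=np.array([[np.cos(a),np.sin(a),0],[np.sin(a),-np.cos(a),0],[0,0,-1]])
    print("now rail",(e[:2]-o)@x,(e[:2]-o)@y,e[2],"yawrel",np.degrees(np.arctan2(M[1,0],M[0,0])-ar),"t",s["time"],"F",s["ft_force"].round(1),"w",s["width"])
    print("turn first (tool rotvec)",Ro.from_matrix(M.T@D).as_rotvec().round(4)," then shift cm",(D.T@(t-e)*100).round(2)," shift w/o turn",(M.T@(t-e)*100).round(2))
E
python3 - <<'E'
from h import *
plan(-.091,-.120,.025,90)
p=np.load("top0.npy",allow_pickle=True).item();o,x,y,L,R=frames()
for u,v,z in[(400,231,.006),(471,232,.006),(192,228,.09),(168,208,.08),(225,138,.05)]:
    q=ray(p,u,v,z)[:2]-o;print((u,v),q@x,q@y)
E
```

```text
now rail -0.31310246496678956 -0.6110960145888101 0.23360129563812174 yawrel 28.7678113453066 t 0.7 F [ 0.3 -0.3  0.3] w 0.08732146768867663
turn first (tool rotvec) [ 1.0000e-04  0.0000e+00 -1.0687e+00]  then shift cm [49.11 22.21 20.86]  shift w/o turn [ 43.1  -32.36  20.86]
(400, 231) -0.09452042553623831 -0.1779771748943853
(471, 232) -0.08855244111572404 -0.3279808676208919
(192, 228) -0.11770618319415108 0.24364641118413666
(168, 208) -0.0795429469763359 0.29689186815993085
(225, 138) 0.07508822673357995 0.19769358687458494
```

```bash
python3 -m jog '[[0,0,0,0,0,-0.15,0.15],[0,0,0,0,0,-0.15,0.15],[0,0,0,0,0,-0.15,0.15],[0,0,0,0,0,-0.15,0.15],[0,0,0,0,0,-0.15,0.15],[0,0,0,0,0,-0.15,0.15],[0,0,0,0,0,-0.1687,0.15],[4,1.8,0,0,0,0,0.15],[4,1.8,0,0,0,0,0.15],[4,1.8,0,0,0,0,0.15],[4,1.8,0,0,0,0,0.15],[4,1.8,0,0,0,0,0.15],[4,1.8,0,0,0,0,0.15],[4,1.8,0,0,0,0,0.15],[4,1.8,0,0,0,0,0.15],[4,1.8,0,0,0,0,0.15],[4,1.8,0,0,0,0,0.15],[4,1.8,0,0,0,0,0.15],[4,1.8,0,0,0,0,0.15],[0,0,0,0,0,0,0.15]]'
python3 - <<'E'
from h import *
plan(-.091,-.120,.025,90)
E
```

```text
time: 3.2
ee_pos: [0.5131, -0.0936, 0.2338]
eef_rot: [0.725, 0.689, 0.001, -0.0]
ft_force: [-0.8, -0.4, 0.6]
width: 0.0496
now rail -0.09626206144955406 -0.12725023656406478 0.23377091353178012 yawrel 90.33630721303261 t 3.2 F [-0.8 -0.4  0.6] w 0.0496104526474569
turn first (tool rotvec) [ 0.0008 -0.0012  0.0059]  then shift cm [ 0.73  0.53 20.88]  shift w/o turn [ 0.7   0.51 20.88]
```

```bash
python3 -m jog '[[0.4,0.5,3,0,0,0,0.15],[0,0,4,0,0,0,0.15],[0,0,4,0,0,0,0.15],[0,0,4,0,0,0,0.15],[0,0,3,0,0,0,0.15],[0,0,1.9,0,0,0,0.15],[0,0,1,0,0,0,0.15],[0,0,0,0,0,0,0.15],[0,0,0,0,0,0,0.15]]'
python3 - <<'E'
from h import *
plan(-.091,-.0645,.025,90)
p=r.camera("top");crop(p,260,100,160,160,3.75,"pics/t2.png")
p=r.camera("scene");crop(p,180,150,200,150,4,"pics/s2.png")
E
```

```text
time: 4.32
ee_pos: [0.518, -0.0938, 0.0256]
eef_rot: [0.727, 0.687, 0.0, 0.001]
ft_force: [-0.1, 0.0, 0.2]
width: 0.05
now rail -0.09136163504294127 -0.12720938918634536 0.025556164311199805 yawrel 89.99739948648632 t 4.325 F [-0.1  0.   0.2] w 0.049988214589451206
turn first (tool rotvec) [ 0.0016  0.0004 -0.    ]  then shift cm [6.27 0.04 0.06]  shift w/o turn [6.27 0.04 0.05]
```

View pics/s2.png

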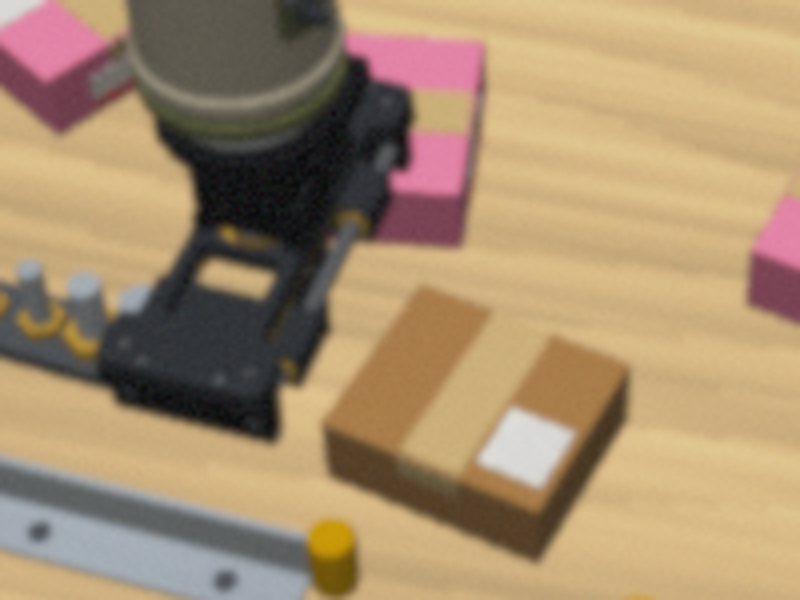

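View pics/t2.png

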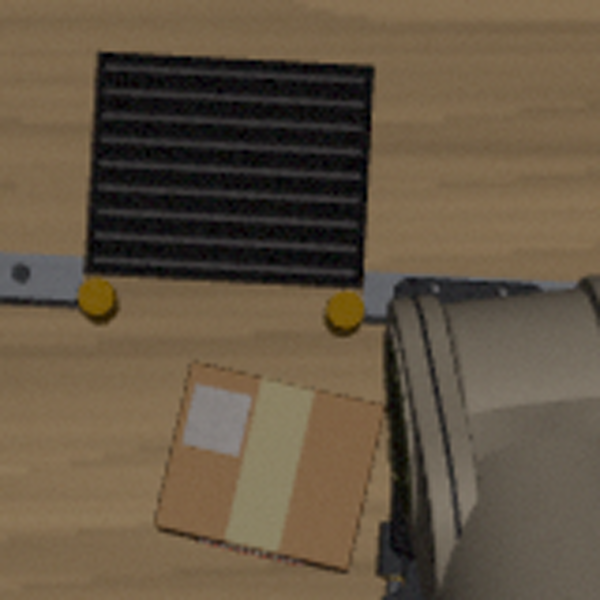

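```bash
python3 -m jog '[[0.5,0,0,0,0,0,0.15],[0.5,0,0,0,0,0,0.15],[0.5,0,0,0,0,0,0.15],[0.5,0,0,0,0,0,0.15],[0.5,0,0,0,0,0,0.15],[0.5,0,0,0,0,0,0.15],[0.5,0,0,0,0,0,0.15],[0.5,0,0,0,0,0,0.15],[0.5,0,0,0,0,0,0.15],[0.5,0,0,0,0,0,0.15],[0,0,0,0,0,0,0.15],[0,0,0,0,0,0,0.15]]'
python3 - <<'E'
from h import *
plan(-.091,-.0645,.025,90)
p=r.camera("top");crop(p,260,100,160,160,3.75,"pics/t3.png");np.save("t3.npy",p)
E
```

```text
time: 5.92
ee_pos: [0.52, -0.0434, 0.0245]
eef_rot: [0.727, 0.687, 0.0, -0.0]
ft_force: [0.3, 0.0, -0.3]
width: 0.0502
now rail -0.09225779284338619 -0.07674273360821675 0.024491971037103266 yawrel 90.02615974206417 t 5.925 F [ 0.3  0.  -0.3] w 0.05015101201576283
turn first (tool rotvec) [-0.0003 -0.0003  0.0005]  then shift cm [ 1.22  0.13 -0.05]  shift w/o turn [ 1.22  0.13 -0.05]
```

View pics/t3.png

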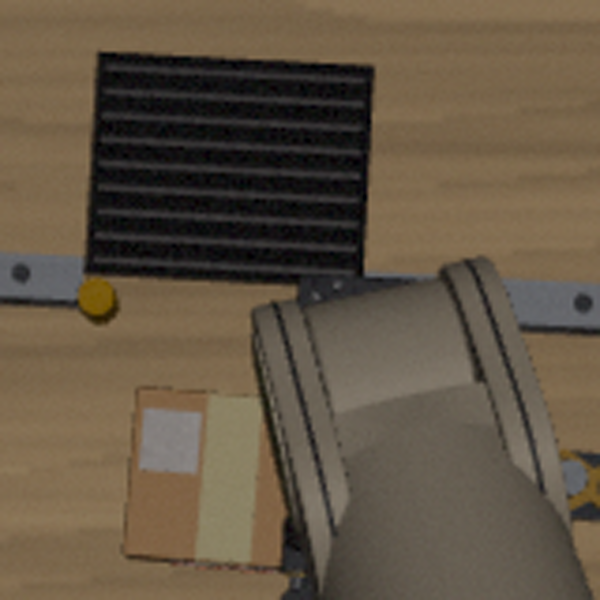

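Run:
```python
from h import *
p=np.load("t3.npy",allow_pickle=True).item();o,x,y,L,R=frames()
for a,b in[(137,388),(124,556)]:
    q=ray(p,260+(a+.5)/3.75-.5,100+(b+.5)/3.75-.5,.042)[:2]-o;print(q@x,q@y)
```

```text
-0.05130966614807561 0.04331892341806834
-0.14420599350706695 0.04515538720265262
```

```bash
python3 -m jog '[[0.4,0,0,0,0,0,0.15],[0.4,0,0,0,0,0,0.15],[0.25,0,0,0,0,0,0.15],[0,0,0,0,0,0,0.15],[0,0,0,0,0,0,0.15],[-1,0,0,0,0,0,0.15],[-2,0,0,0,0,0,0.15],[0,0,-4,0,0,0,0.15],[0,0,-5,0,0,0,0.15],[-4,-4,0,0,0,0,0.15],[-4,-4,0,0,0,0,0.15],[-3,-4,0,0,0,0,0.15],[-3,-4,0,0,0,0,0.15],[0,0,0,0,0,0,0.15],[0,0,0,0,0,0,0.15]]'
python3 - <<'E'
from h import *
plan(-.16,0,.1,0)
p=r.camera("top");crop(p,260,100,160,160,3.75,"pics/t4.png");np.save("t4.npy",p)
cv2.imwrite("pics/t4f.png",p["frame"][:,:,::-1])
E
```

```text
time: 7.85
ee_pos: [0.3516, -0.1941, 0.1149]
eef_rot: [0.727, 0.686, 0.0, 0.0]
ft_force: [0.3, -0.2, -0.2]
width: 0.0495
now rail -0.2517863584953979 -0.236824938148883 0.11486530777603333 yawrel 89.96352600272749 t 7.85 F [ 0.3 -0.2 -0.2] w 0.04954019326596346
turn first (tool rotvec) [ 1.0000e-03 -4.0000e-04  1.5702e+00]  then shift cm [  9.18 -23.68   1.49]  shift w/o turn [23.69  9.16  1.48]
```

View pics/t4.png

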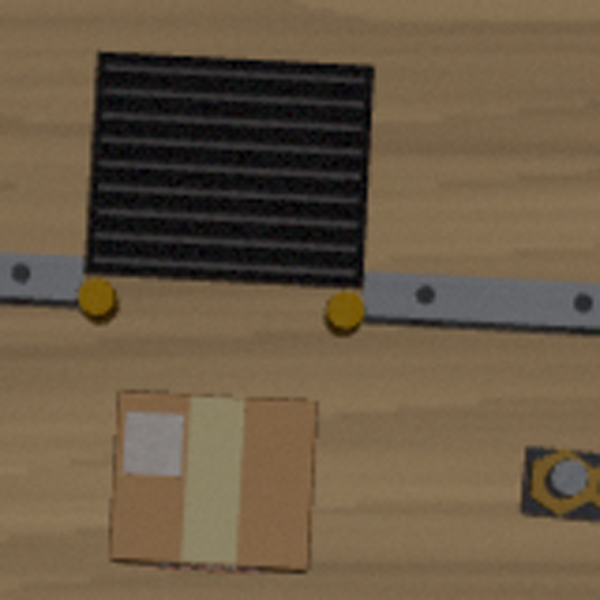

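Run:
```python
from h import *
p=np.load("t4.npy",allow_pickle=True).item();o,x,y,L,R=frames()
cs=[(260+(a+.5)/3.75-.5,100+(b+.5)/3.75-.5) for a,b in [(119,391),(318,401),(307,570),(110,560)]]
carton(p,cs)
s=r.camera("scene");np.save("s4.npy",s)
for nm,q in(("pics/s4.png",s),("pics/t4b.png",p)):
  im=cv2.resize(q["frame"][:,:,::-1],None,fx=6,fy=6,interpolation=cv2.INTER_CUBIC)
  def W(rx,ry,z):
    w=o+rx*x+ry*y;u=proj(q,[*w,z]);return tuple(int(k) for k in (u+.5)*6)
  P=[W(-.096+i*.047,j*.055,.042) for i,j in[(1,1),(1,-1),(-1,-1),(-1,1)]]
  cv2.polylines(im,[np.int32(P)],True,(0,255,0),1)
  cx,cy=W(-.096,0,.042);cv2.imwrite(nm,im[cy-300:cy+300,cx-400:cx+400])
```

```text
sizes x,y 0.09328725809656543 0.1089332835839089
carton world [0.51662328 0.03213848] ang -0.05766675431983868 in rail -0.09998062043917559 -0.0015497065294977172 rel deg -0.021781027867622035
```

View pics/s4.png

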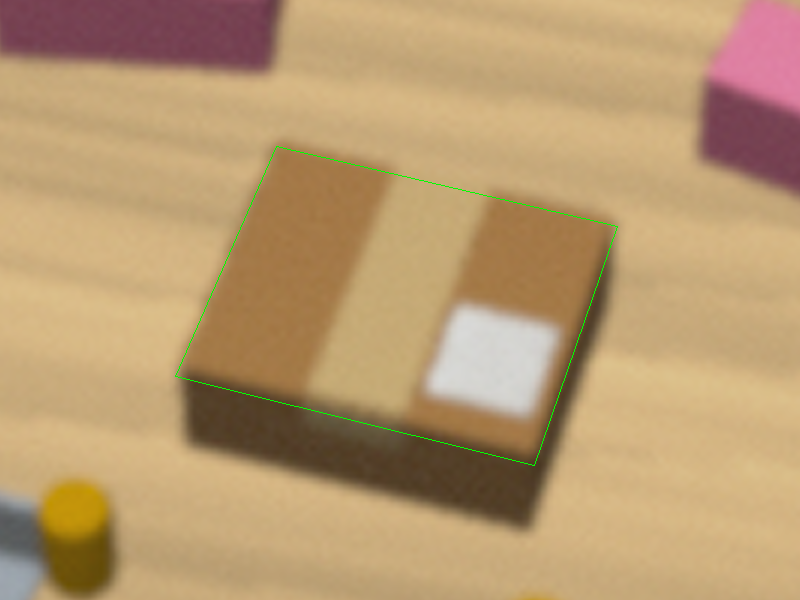

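View pics/t4b.png

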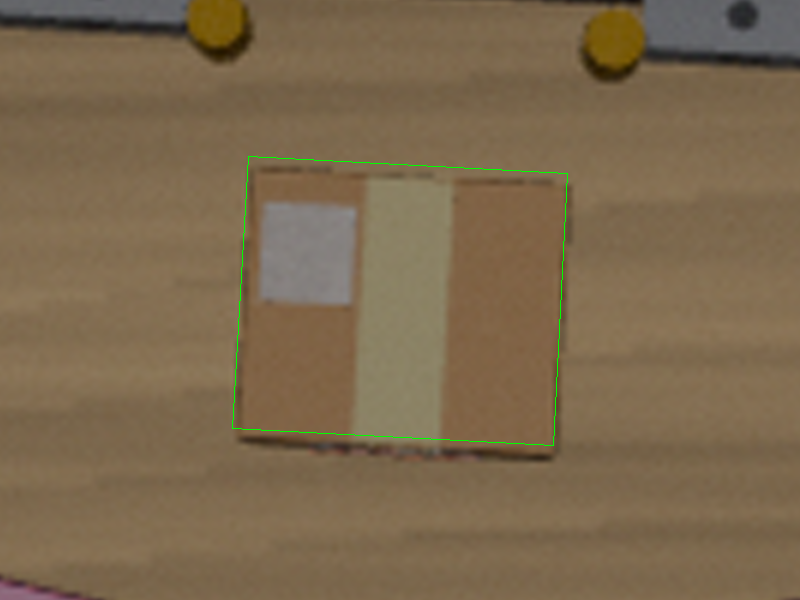

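```bash
python3 -m jog '[[0,0,0,0,0,0.15,0.15],[0,0,0,0,0,0.15,0.15],[0,0,0,0,0,0.15,0.15],[0,0,0,0,0,0.15,0.15],[0,0,0,0,0,0.15,0.15],[0,0,0,0,0,0.15,0.15],[0,0,0,0,0,0.15,0.15],[0,0,0,0,0,0.15,0.15],[0,0,0,0,0,0.15,0.15],[0,0,0,0,0,0.15,0.15],[0,0,0,0,0,0.07,0.15],[1,-3,0,0,0,0,0.15],[1,-3,0,0,0,0,0.15],[1,-3,0,0,0,0,0.15],[1,-3,0,0,0,0,0.15],[1,-3,0,0,0,0,0.15],[1,-3,0,0,0,0,0.15],[1,-3,0,0,0,0,0.15],[1,-2.7,0,0,0,0,0.15],[0,0,0,0,0,0,0.15]]'
python3 - <<'E'
from h import *
plan(-.170,-.001,.022,0)
E
```

```text
time: 10.45
ee_pos: [0.4453, 0.0414, 0.1146]
eef_rot: [1.0, -0.026, 0.0, -0.001]
ft_force: [-0.6, 0.2, -0.1]
width: 0.0501
now rail -0.17176317912097533 0.0036344432522691806 0.11461760051376182 yawrel 0.33442831973797515 t 10.45 F [-0.6  0.2 -0.1] w 0.05009948384358881
turn first (tool rotvec) [-0.0021 -0.0002  0.0058]  then shift cm [0.18 0.46 9.26]  shift w/o turn [0.17 0.48 9.26]
```

```bash
python3 -m jog '[[0,0.4,2.5,-0.002,0,0,0.15],[0,0,2.5,0,0,0,0.15],[0,0,2.5,0,0,0,0.15],[0,0,1.5,0,0,0,0.15],[0,0,0.2,0,0,0,0.15],[0,0,0,0,0,0,0.15],[0,0,0,0,0,0,0.15]]'
python3 - <<'E'
from h import *
plan(-.130,.0,.022,0)
E
```

```text
time: 11.32
ee_pos: [0.4449, 0.0341, 0.0233]
eef_rot: [1.0, -0.028, 0.001, 0.001]
ft_force: [-0.1, -0.2, -1.1]
width: 0.05
now rail -0.17166492353596832 -0.0036471269310657047 0.023309533122231798 yawrel 0.04535420794304285 t 11.325 F [-0.1 -0.2 -1.1] w 0.049955031029450606
turn first (tool rotvec) [ 0.0022 -0.0014  0.0008]  then shift cm [ 4.17 -0.36  0.13]  shift w/o turn [ 4.17 -0.36  0.14]
```

```bash
python3 -m jog '[[0.4,0,0,0,0,0,0.15],[0.4,0,0,0,0,0,0.15],[0.4,0,0,0,0,0,0.15],[0.4,0,0,0,0,0,0.15],[0.4,-0.02,0,0,0,0,0.15],[0.4,-0.02,0,0,0,0,0.15],[0.4,-0.02,0,0,0,0,0.15],[0.4,-0.02,0,0,0,0,0.15],[0.4,-0.02,0,0,0,0,0.15],[0.4,-0.02,0,0,0,0,0.15],[0.4,-0.02,0,0,0,0,0.15],[0,0,0,0,0,0,0.15],[0,0,0,0,0,0,0.15]]'
python3 - <<'E'
from h import *
plan(-.130,.0,.022,0)
p=r.camera("top");np.save("t5.npy",p)
s=r.camera("scene");np.save("s5.npy",s)
crop(p,260,100,160,160,3.75,"pics/t5.png");crop(s,220,200,160,120,5,"pics/s5.png")
E
```

```text
time: 12.95
ee_pos: [0.4889, 0.0332, 0.0228]
eef_rot: [1.0, -0.028, 0.001, 0.001]
ft_force: [0.6, -0.1, 0.6]
width: 0.0502
now rail -0.12774918800399598 -0.002124851351807189 0.022835848967994864 yawrel 0.047503205004804594 t 12.95 F [ 0.6 -0.1  0.6] w 0.050169931677136494
turn first (tool rotvec) [ 0.0019 -0.0012  0.0008]  then shift cm [-0.23 -0.21  0.08]  shift w/o turn [-0.23 -0.21  0.08]
```

View pics/s5.png

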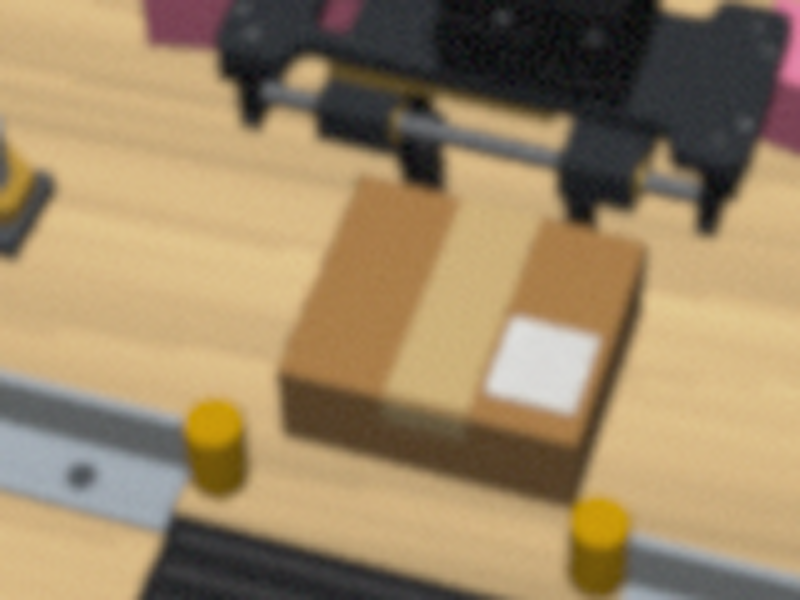

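View pics/t5.png

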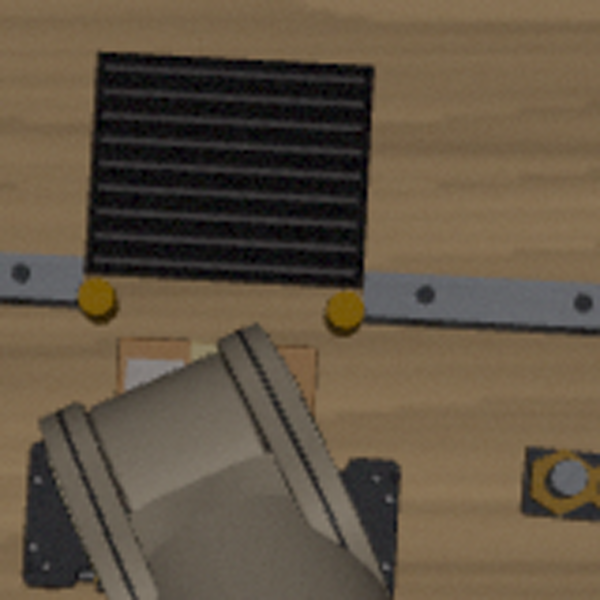

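Run:
```python
from h import *
p=np.load("t5.npy",allow_pickle=True).item();s=np.load("s5.npy",allow_pickle=True).item();o,x,y,L,R=frames()
def f(n,q,a,b,x0,y0,k,z):
    w=ray(q,x0+(a+.5)/k-.5,y0+(b+.5)/k-.5,z)[:2]-o;print(n,w@x,w@y)
f("t FL",p,118,339,260,100,3.75,.042);f("t FR",p,319,349,260,100,3.75,.042)
f("t postL",p,97,297,260,100,3.75,.036);f("t postR",p,344,310,260,100,3.75,.036)
f("s FL",s,577,445,220,200,5,.042);f("s FR",s,283,373,220,200,5,.042)
f("s postL",s,600,522,220,200,5,.036);f("s postR",s,215,421,220,200,5,.036)
# floor-level checks
f("s FL0",s,573,500,220,200,5,0);f("s FR0",s,287,432,220,200,5,0)
```

```text
t FL -0.024718687294772227 0.055345473791341464
t FR -0.02437339620063143 -0.055658182463044784
t postL -0.0010038956611824704 0.0687619065231616
t postR -0.0010104460319808161 -0.06853549843823924
s FL -0.0234068950597137 0.05531303997994758
s FR -0.02243713700350243 -0.050836596707782115
s postL 0.0004875912711437142 0.07035797319607949
s postR -0.0001873202133683938 -0.06818597433373165
s FL0 -0.028572882655519757 0.05344500321326365
s FR0 -0.026312416791541043 -0.05311210257473958
```

```bash
python3 -m jog '[[0.3,0,0,0,0,0,0.15],[0.3,0,0,0,0,0,0.15],[0.3,0,0,0,0,0,0.15],[0.3,0,0,0,0,0,0.15],[0.3,0,0,0,0,0,0.15],[0.3,0,0,0,0,0,0.15],[0.3,0,0,0,0,0,0.15],[0.3,0,0,0,0,0,0.15],[0.3,0,0,0,0,0,0.15],[0.3,0,0,0,0,0,0.15],[0,0,0,0,0,0,0.15]]'
python3 - <<'E'
from h import *
plan(.025,.0,.022,0)
p=r.camera("top");np.save("t6.npy",p)
s=r.camera("scene");np.save("s6.npy",s)
crop(p,260,100,160,160,3.75,"pics/t6.png");crop(s,220,200,160,120,5,"pics/s6.png")
E
```

```text
time: 14.42
ee_pos: [0.5189, 0.0314, 0.0227]
eef_rot: [1.0, -0.028, 0.0, 0.001]
ft_force: [-0.6, 0.2, -0.7]
width: 0.0501
now rail -0.09767995472933785 -0.0021596107385958166 0.022670761099478784 yawrel 0.04077322014307609 t 14.425 F [-0.6  0.2 -0.7] w 0.05005489082290776
turn first (tool rotvec) [ 0.0018 -0.0009  0.0007]  then shift cm [12.27 -0.22  0.07]  shift w/o turn [12.27 -0.21  0.08]
```

View pics/s6.png

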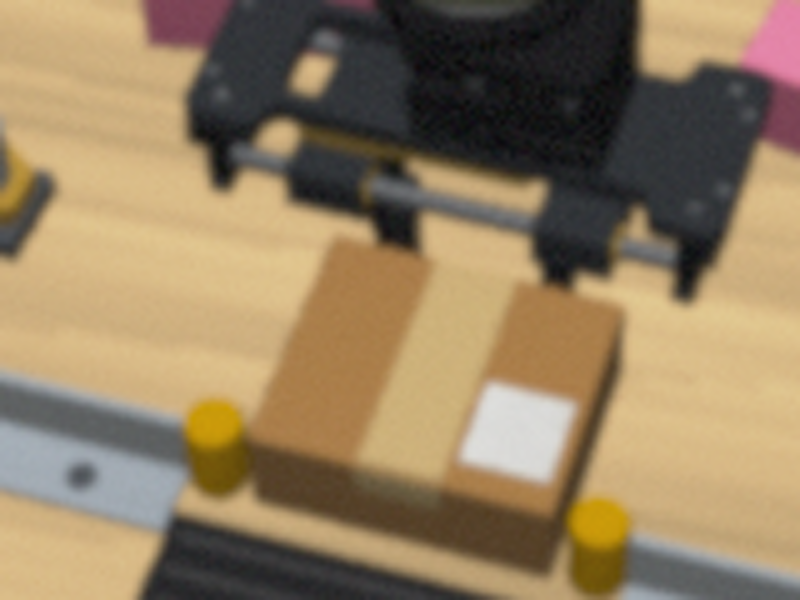

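View pics/t6.png

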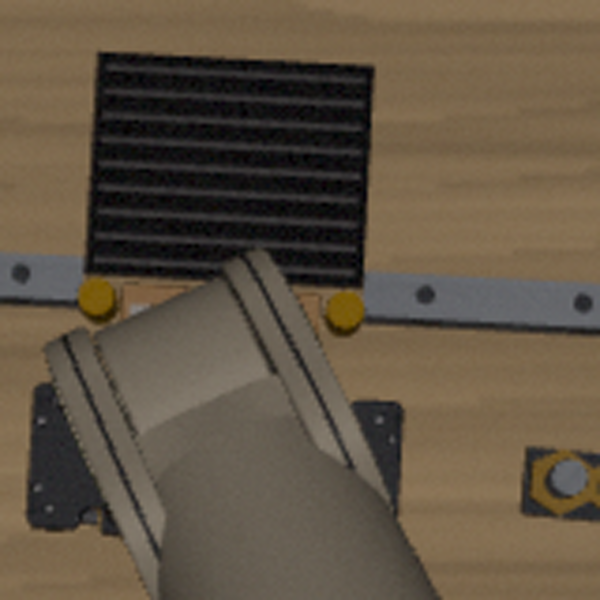

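```bash
python3 -m jog '[[0.3,0,0,0,0,0,0.15],[0.3,0,0,0,0,0,0.15],[0.3,0,0,0,0,0,0.15],[0.3,0,0,0,0,0,0.15],[0.3,0,0,0,0,0,0.15],[0.3,0,0,0,0,0,0.15],[0.3,0,0,0,0,0,0.15],[0.3,0,0,0,0,0,0.15],[0.3,0,0,0,0,0,0.15],[0.3,0,0,0,0,0,0.15],[0,0,0,0,0,0,0.15]]'
python3 - <<'E'
from h import *
plan(.025,.0,.022,0)
s=r.camera("scene")
crop(s,220,200,160,120,5,"pics/s7.png")
E
```

```text
time: 15.9
ee_pos: [0.5489, 0.0296, 0.0226]
eef_rot: [1.0, -0.028, 0.001, 0.001]
ft_force: [-0.3, -0.2, 0.2]
width: 0.0501
now rail -0.06763343155618295 -0.0022189534582747476 0.022556683680782202 yawrel 0.039040424625952114 t 15.9 F [-0.3 -0.2  0.2] w 0.05011814526511286
turn first (tool rotvec) [ 0.0018 -0.0011  0.0007]  then shift cm [ 9.26 -0.22  0.06]  shift w/o turn [ 9.26 -0.22  0.07]
```

View pics/s7.png

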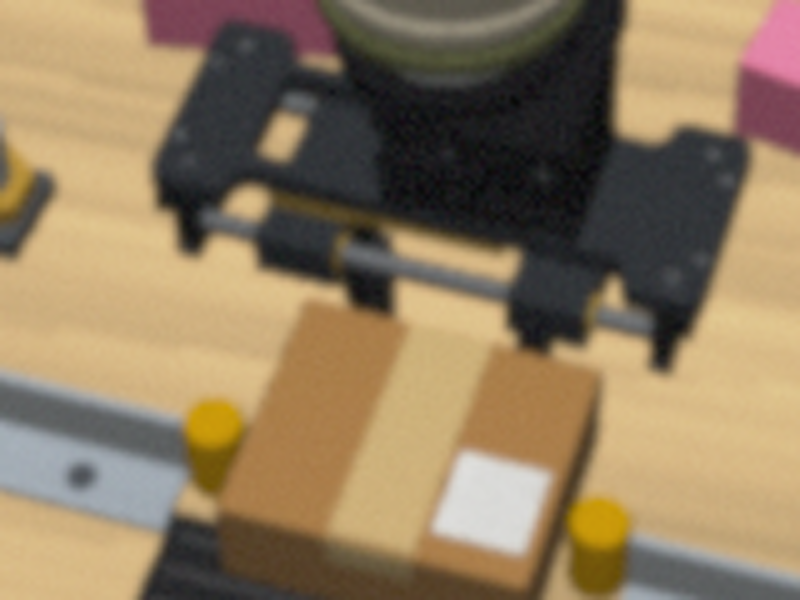

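Run:
```python
from h import *
s=np.load("s6.npy",allow_pickle=True).item();o,x,y,L,R=frames()
for sy in(-.095,.095):
  for z in(.03,.04,.05,.065,.08):
    w=o-.0677*x+sy*y;u=proj(s,[*w,z]);print(sy,z,((u-[220,200])*5).round())
```

```text
-0.095 0.03 [210. 265.]
-0.095 0.04 [208. 248.]
-0.095 0.05 [206. 231.]
-0.095 0.065 [203. 204.]
-0.095 0.08 [200. 177.]
0.095 0.03 [717. 391.]
0.095 0.04 [719. 374.]
0.095 0.05 [721. 357.]
0.095 0.065 [724. 331.]
0.095 0.08 [727. 304.]
```

```bash
python3 -m jog '[[0.4,0,0,0,0,0,0.15],[0.4,0,0,0,0,0,0.15],[0.4,0,0,0,0,0,0.15],[0.4,0,0,0,0,0,0.15],[0.4,0,0,0,0,0,0.15],[0.4,0,0,0,0,0,0.15],[0.4,0,0,0,0,0,0.15],[0.4,0,0,0,0,0,0.15],[0.4,0,0,0,0,0,0.15],[0.4,0,0,0,0,0,0.15],[0.4,0,0,0,0,0,0.15],[0.4,0,0,0,0,0,0.15],[0.4,0,0,0,0,0,0.15],[0.4,0,0,0,0,0,0.15],[0.4,0,0,0,0,0,0.15],[0.4,0,0,0,0,0,0.15],[0.4,0,0,0,0,0,0.15],[0,0,0,0,0,0,0.15],[0,0,0,0,0,0,0.15]]'
python3 - <<'E'
from h import *
plan(.025,.0,.022,0)
s=r.camera("scene");np.save("s8.npy",s)
crop(s,200,240,200,150,4,"pics/s8.png")
E
```

```text
time: 18.32
ee_pos: [0.6167, 0.0258, 0.0228]
eef_rot: [1.0, -0.028, 0.001, 0.001]
ft_force: [-0.2, 0.6, 0.2]
width: 0.0495
now rail 0.0002457996725525318 -0.002119420182869888 0.022821109027671 yawrel 0.03761883308092279 t 18.325 F [-0.2  0.6  0.2] w 0.04948748275285942
turn first (tool rotvec) [ 0.0019 -0.0012  0.0007]  then shift cm [ 2.48 -0.21  0.08]  shift w/o turn [ 2.48 -0.21  0.08]
```

View pics/s8.png

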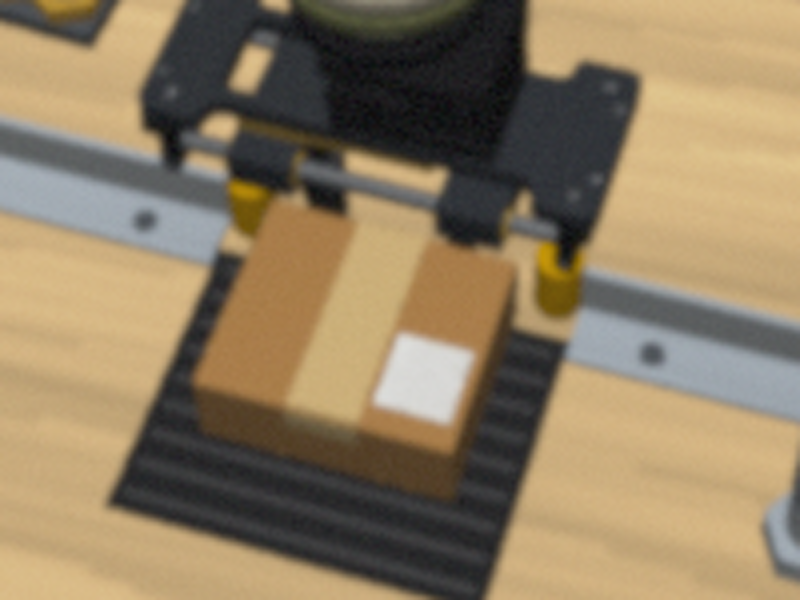

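```bash
python3 -m jog '[[0.4,0,0,0,0,0,0.15],[0.4,0,0,0,0,0,0.15],[0.4,0,0,0,0,0,0.15],[0.4,0,0,0,0,0,0.15],[0.4,0,0,0,0,0,0.15],[0.4,0,0,0,0,0,0.15],[0.1,0,0,0,0,0,0.15],[0,0,0,0,0,0,0.15],[0,0,0,0,0,0,0.15],[-1,0,0,0,0,0,0.15],[-2,0,0,0,0,0,0.15],[-3,0,0,0,0,0,0.15],[-3,0,-3,0,0,0,0.15],[-3,0,-5,0,0,0,0.15],[-3,0,-5,0,0,0,0.15],[-3,0,-3,0,0,0,0.15],[-2,0,0,0,0,0,0.15],[0,0,0,0,0,0,0.15],[0,0,0,0,0,0,0.15]]'
python3 - <<'E'
from h import *
plan(.025,.0,.022,0)
p=r.camera("top");np.save("t9.npy",p)
s=r.camera("scene");np.save("s9.npy",s)
crop(p,260,90,160,120,5,"pics/t9.png");cv2.imwrite("pics/s9.png",s["frame"][:,:,::-1])
for t in("mug","gauge","bolt"):print(t,r.search_frame(s,t)[:1],r.search_frame(p,t)[:1])
E
```

```text
time: 20.75
ee_pos: [0.4417, 0.0358, 0.1824]
eef_rot: [1.0, -0.029, 0.0, 0.001]
ft_force: [0.1, 0.5, 0.9]
width: 0.0501
now rail -0.17496805409402552 -0.0022323346401559915 0.18235352890369058 yawrel 0.01569280442259852 t 20.75 F [0.1 0.5 0.9] w 0.050146029687923505
turn first (tool rotvec) [ 0.0024 -0.0004  0.0003]  then shift cm [20.   -0.22 16.04]  shift w/o turn [19.99 -0.26 16.04]
mug [{'rect': [432.1, 240.9, 495.3, 310.8], 'score': 0.86}] [{'rect': [163.5, 204.1, 213.9, 248.6], 'score': 0.75}]
gauge [{'rect': [152.9, 209.4, 233.2, 251.8], 'score': 0.57}] [{'rect': [400.1, 214.7, 473.0, 243.1], 'score': 0.78}]
bolt [{'rect': [387.0, 344.6, 420.2, 382.4], 'score': 0.66}] [{'rect': [213.8, 127.2, 239.2, 150.1], 'score': 0.73}]
```

View pics/s9.png

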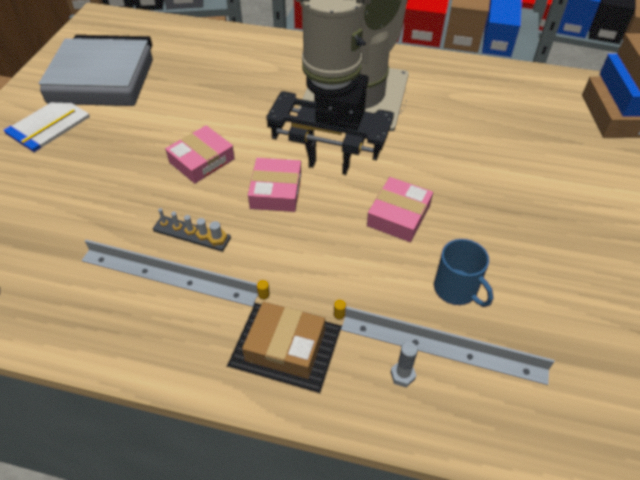

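View pics/t9.png

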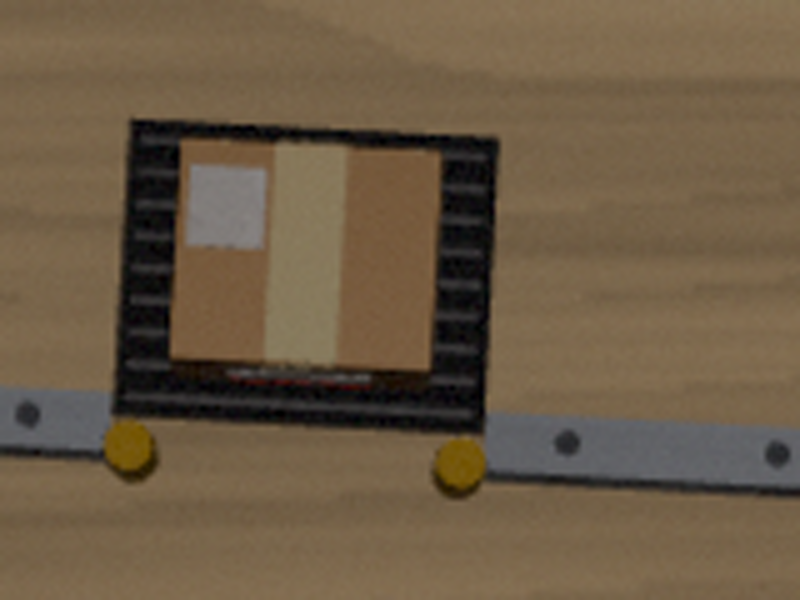

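Run:
```python
from h import *
p=np.load("t9.npy",allow_pickle=True).item()
carton(p,[(260+(a+.5)/5-.5,90+(b+.5)/5-.5) for a,b in[(180,139),(442,151),(431,371),(170,359)]])
print(r.close_job())
```

```text
sizes x,y 0.09271478762064914 0.1088729077434746
carton world [0.69838558 0.02301129] ang -0.05071467813227838 in rail 0.08200608864051392 -0.000255072096987766 rel deg 0.3765435965329826
the job is handed in; nothing more can be done
None
```

I pushed the brown carton through the gap and left it flat and square on the mat, then handed the job in at about 21 s. The system gave no verdict.

**How it was moved:** With two part-open fingers I pushed its side first, which squared it to the rail and lined it up with the gap. I then pushed slowly from behind, straight between the posts and onto the mat, backed off and raised the arm.

**Last checks, from the top camera:**

| | Measured | Allowed |
|---|---|---|
| Carton centre along the rail's x, from the mat's centre | about -1 mm | 20 mm |
| Carton centre across | about -0.3 mm | 27 mm |
| Angle to the rail | about 0.4° | 10° |

- **Passage:** The picture with the carton's nose between the posts shows clearance on both sides. I read the wrist force only at stops, where it was about 1 N or less, so any contact in between would not have shown.
- **Mug, gauge and bolt:** They look unmoved. Their detection boxes match the starting ones to within about 4 pixels, except that the top camera missed the gauge at the start, so only the scene camera compares it.
- **Disagreement:** Before the gap, the two cameras differed by about 1 to 2 mm on the carton's sideways position. That was within the 3.5 mm to spare on each side.

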